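# Portion the smoking wood and bring the red pot to the front

## Robot

A 7-joint arm with a two-finger parallel gripper is mounted at the origin on the work surface. World frame = base frame: x ahead of the robot, y to its left, z up, the work surface at z = 0. Lengths are in m, angles in rad, forces in N, time in s.
With the tool pointing down it reaches from about 0.425 to 0.925 m from the base axis. Payload 6.8 kg.
Tool frame: the origin (TCP) lies between the finger pads, 19 mm behind the fingertips; this is the grasp point; x points along the fingers, z is the direction in which the jaws open and shut, and the axes are right-handed (so a half turn about x gives the same grasp; the last joint's range is limited). The gripper opens to 85 mm and grips with 20 to 120 N. Pads are 22 mm wide; open, the fingers measure 114 mm over their backs; the gripper's body (76 mm by 85 mm) begins 54 mm behind the grasp point. The pads swing forward as they close: fully open they stand 13 mm farther back than shut.
Start: joints at [1.17, 0.477, 0.022, 1.555, -0.011, 1.109, -0.083], TCP at [0.195, -0.646, 0.25] pointing down, gripper open.
Joint ranges: [-2.96, 2.96], [-0.34, 2.1], [-1.41, 1.46], [0.24, 2.44], [-1.37, 4.51], [0.17, 1.92], [-2.96, 2.96]. Speed limits (rad/s): [2.39, 2.39, 3.14, 3.14, 3.14, 3.14, 3.14].

## Interface

Orientations are given as a unit quaternion [w, x, y, z].
In Python, from station import bot gives the robot as it stands.
- The arm moves only by the tool drive_tool, never from a script. Its arguments are lists of equal length, an entry for each row: "slide": the shift along the world's x, y, z in mm, a list of three; "turn": the turn, a rotation vector about the world's x, y, z in rad, a list of three; "gripper": the opening, from 0 (shut) to 1 (fully open). A call has 1 to 10 rows; each row is the pose to reach, as a shift and turn from the pose measured when the call began; what a row does not reach only later rows make up. A row lasts 1/10 s, in which the tool goes at most 50 mm and 8.59 degrees, less where a joint would pass 70% of its speed; a pose out of reach is approached as far as the arm can. A call with a gripper value outside its range is refused whole. The fingers move at their own pace and stop on an object; "squeeze" is the grip in N (left out, the last holds). Time passes only in rows, so rows that repeat a pose let the fingers close. It gives the time, the measured TCP pose, the force and the opening at its end, in the units of the state.
- bot.get_obs(): the state, without advancing time (a new reading comes with each control period).
- bot.read_camera(name): name is "scene" or "top"; returns a dict with "color" (480x640x3 uint8, red, green, blue), "fovy" (degrees; the focal length in pixels is half the picture's height over the tangent of half this angle, whatever the lens; pixels are square), "cx", "cy" (the principal point, pixels), "R" (3x3) and "t" (3): a world point X has camera coordinates R X + t. Camera axes: x right, y down, z forward; pixel columns grow to the right and rows downward; lengths in m; the calibration is good to about 2 mm. A picture is of the moment at which its call begins. There is no depth.
- bot.hand_in(): hands the job in, once; it reports no verdict.
The state is a dict: "t": time; "q": joint angles; "joint_vel": joint speeds; "joint_torque": joint torques, N m; "eef_pos": TCP position; "tool_rot": TCP orientation; "contact_force": force on the tool from outside, world axes, zero at the start; "torque": the same for the moment, N m; "gripper_width": opening from 0.0 (shut) to 1.0 (fully open).
Only numpy, scipy, OpenCV 4.12 (cv2) and the standard library are available. Lean on these libraries where they do the work, as an engineer would, in place of code of your own. Each camera call takes 0.05 s, during which the arm holds its last target.

## Task

Count exactly two of the four wooden smoking plugs from the dark board into the red pot on the seasoning carousel, leaving the other two standing where they are and the other things on the trolley undisturbed. Then turn the carousel until the red pot faces front, lined up with the yellow pointer on the foot, and hold it still there: finish while still gripping the wooden bar handle in the middle of the turntable, without letting go.

Things in the scene. Friction and masses are not known exactly. Their poses are not given: they have to be found in the camera images.
- plug0_center (a point): one of four identical pale wooden smoking plugs (upright cylinders 28 mm in diameter, 45 mm tall, about 20 g), standing loose on the dark board; this point is the cylinder's centre, 22.5 mm above its foot, z along its axis. The four are in a row about 60 mm apart
- plug1_center (a point): one of four identical pale wooden smoking plugs (upright cylinders 28 mm in diameter, 45 mm tall, about 20 g), standing loose on the dark board; this point is the cylinder's centre, 22.5 mm above its foot, z along its axis. The four are in a row about 60 mm apart
- plug2_center (a point): one of four identical pale wooden smoking plugs (upright cylinders 28 mm in diameter, 45 mm tall, about 20 g), standing loose on the dark board; this point is the cylinder's centre, 22.5 mm above its foot, z along its axis. The four are in a row about 60 mm apart
- plug3_center (a point): one of four identical pale wooden smoking plugs (upright cylinders 28 mm in diameter, 45 mm tall, about 20 g), standing loose on the dark board; this point is the cylinder's centre, 22.5 mm above its foot, z along its axis. The four are in a row about 60 mm apart
- board: dark wooden board, fixed, 75 mm (its x) by 250 mm (its y) and 15 mm thick, lying on the trolley top; origin at the centre of its underside. The plugs stand in a row along its y
- foot: fixed steel foot of the seasoning carousel, 190 mm in diameter and 14 mm high, with a flat yellow pointer that sticks out from under the turntable on its front side (its own -x). Origin at the centre of its underside, on the vertical turning axis. The foot stands turned a little, differently each time
- pointer_tip (a point): tip of the yellow pointer, 160 mm from the turning axis, 10 mm above the trolley top: marks the carousel's front
- front (a point): fixed point where the middle of the red pot's floor belongs when the pot faces front: on the line from turning axis to pointer tip, 85 mm from the axis
- pot (a point): middle of the inner floor of the open red pot, 34 mm above the trolley top; the pot is fixed on the turntable, 85 mm from the turning axis; 84 mm outside and 76 mm inside diameter, rim 22 mm above this point. At the other quarter turns, 85 mm from the axis, three closed jars are fixed to the turntable: 54 mm in diameter, tops 90 mm above the trolley top
- handle (a point): middle of the dark wooden grip bar over the turning axis, fixed to the turntable: 50 mm long, 16 mm thick, 38 mm tall, from 88 to 126 mm above the trolley top, on a 16 mm post; nothing else there is higher than 90 mm. Its x is the bar's thin direction, on the line through the pot (pot on the -x side); its y is the bar's length
- turntable (a joint): angle of the round pale wooden turntable (240 mm in diameter, top 30 mm above the trolley top) on its foot, rad: 0 or a whole turn (6.283) when the pot faces the pointer, growing anticlockwise seen from above. Turns freely either way (stops only beyond 7 and -7); bearing friction about 0.08 N m, it stays where it is left
- cellar: bystander: round wooden salt cellar with dark swivel lid, 92 mm in diameter, 79 mm high; origin under its centre
- plates: bystander: three stacked melamine plates, blue and white, 200 mm in diameter, stack 39 mm high; origin under the centre
- carafe: bystander: empty clear glass carafe, 104 mm in diameter, 200 mm high; origin under its centre
- corkscrew: bystander: chrome lever corkscrew lying flat, 170 mm by 122 mm, 32 mm high; origin under its middle
- tongs: bystander: steel grill tongs lying flat, 320 mm long, 76 mm wide, 22 mm high; origin under their middle
Things that resemble listed ones, but are neither listed nor needed, are in the scene too. What is shaped like the part that bears plug2_center but green or purple is not meant.

How it is judged:
By the outcome, as a careful person would: the job done as asked, in the order asked, and still so for the second after the job is handed in, while the arm keeps its last pose, push and grip.
It also fails if it takes over 72 s, if anything falls off the work surface, if the arm or the gripper's body presses on something with over 40 N, if the wrist force passes 120 N, or if a joint passes its speed limit or range.

## Working session

There is one attempt and no reset: what is moved stays moved. The work goes in short steps, Python scripts to look and compute and a tool call to move; the robot and the scene stay as the last step left them, time stands still between calls to the robot, and variables do not carry over. Pictures are saved under pics/ and viewed, and the job is handed in when it is done.

Besides the shell and the picture viewer there is one more tool, called after ">>>" as name(argument=value, ...), one argument or row to a line, values as JSON. drive_tool: Moves the arm, as the interface text tells. Its arguments: {"type":"object","properties":{"slide":{"type":"array"},"turn":{"type":"array"},"gripper":{"type":"array"},"squeeze":{"type":"number"}},"required":["slide","turn","gripper"]}

```bash
mkdir -p pics; ls
python3 - <<'E'
from station import bot
import cv2
o=bot.get_obs()
for k in o: print(k,o[k])
for n in("scene","top"):
    c=bot.read_camera(n); cv2.imwrite(f"pics/{n}0.png",c["color"][:,:,::-1]); print(n,c["fovy"],c["cx"],c["cy"],c["R"],c["t"])
E
```

```text
pics
t 0.0
q [ 1.16988847  0.47780992  0.02236685  1.55645419 -0.01146733  1.10931009
 -0.0830698 ]
joint_vel [ 4.90262399e-04 -1.19407700e-03 -1.29855893e-03 -5.90243646e-05
  6.96435393e-04  1.30140458e-03  5.78187250e-04]
joint_torque [-3.65536926e-04 -5.96435988e+01  1.60784148e+00 -2.81193280e+01
  1.24160311e-02  9.46812186e-03  1.04761077e-05]
eef_pos [ 0.19463401 -0.64574299  0.24901849]
tool_rot [ 0.56703908  0.42203598  0.56816181 -0.42136026]
contact_force [-0.20795065  0.21976383  0.47804768]
torque [-0.03449905 -0.01482435  0.00814767]
gripper_width 1.0005686694879439
scene 43.31148089121719 325.80990282191374 241.54626249426576 [[ 0.00464015  0.99985955  0.01610409]
 [ 0.84506186  0.00468946 -0.53464798]
 [-0.53464841  0.01608979 -0.84492141]] [ 0.06404233 -0.45372339  1.73055075]
top 47.481878939293665 319.82787625153514 241.8934092596466 [[ 5.26584583e-04 -9.99898814e-01  1.42156405e-02]
 [-9.86459845e-01 -2.85079805e-03 -1.63978192e-01]
 [ 1.64002126e-01 -1.39368102e-02 -9.86361530e-01]] [-0.05924344  0.58466346  1.43178133]
```

View pics/scene0.png

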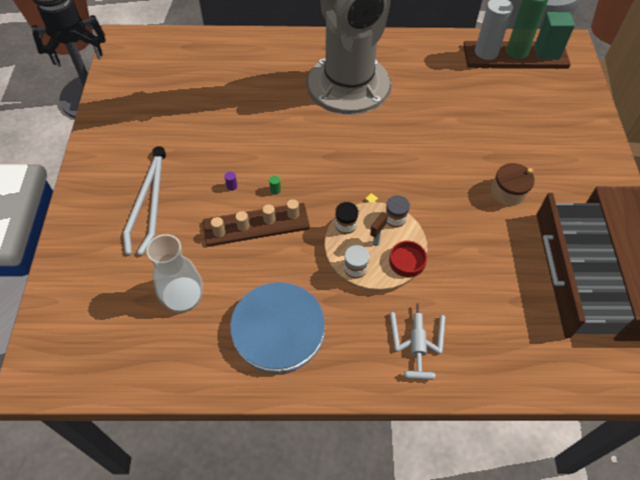

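View pics/top0.png

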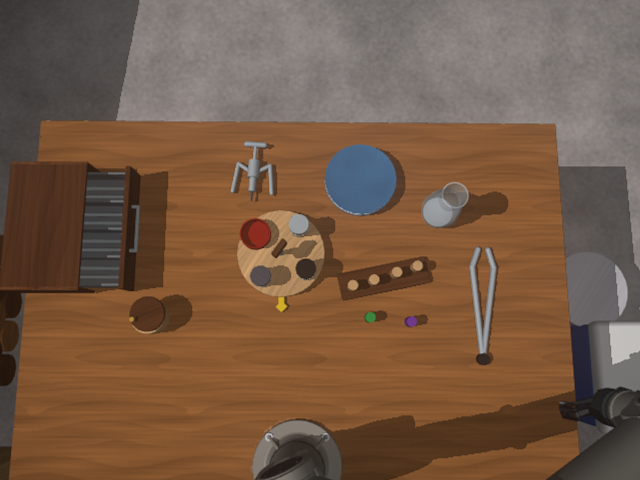

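The candidates for plugs in the top view are four pale ones on the dark board at (353,285), (374,280), (397,272) and (418,266). The green one at (370,317) and the purple one at (411,322) stand off the board and are decoys. The pot is the open red one at (257,233). I'll check this in enlarged crops.

Run:
```python
import cv2
a=cv2.imread("pics/top0.png");b=cv2.imread("pics/scene0.png")
cv2.imwrite("pics/c1.png",cv2.resize(a[200:330,225:445],None,fx=3.6,fy=3.6,interpolation=cv2.INTER_CUBIC))
cv2.imwrite("pics/c2.png",cv2.resize(b[160:300,195:445],None,fx=3.2,fy=3.2,interpolation=cv2.INTER_CUBIC))
```

```text
(no output)
```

View pics/c1.png

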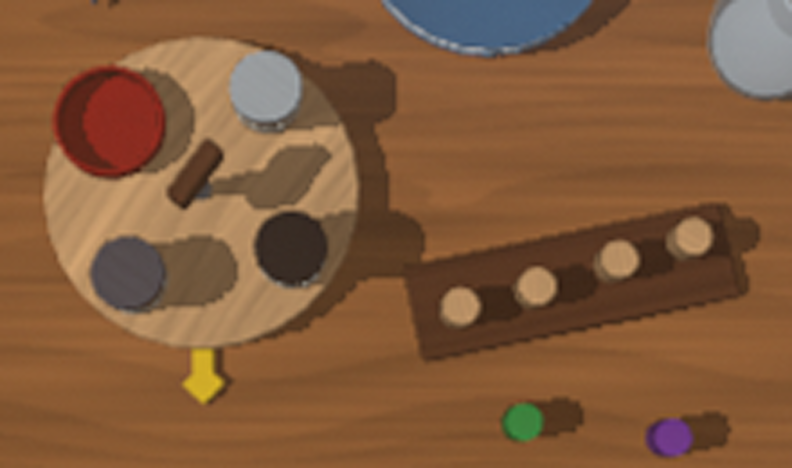

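View pics/c2.png

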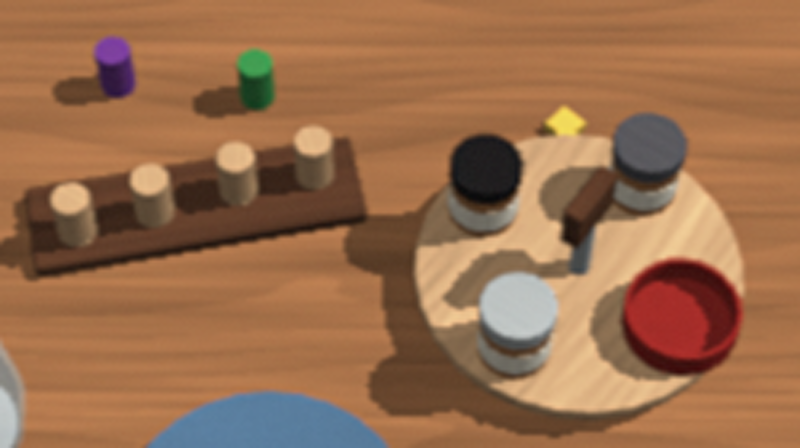

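```bash
cat > h.py <<'E'
import numpy as np
from station import bot
def cam(n):
    return bot.read_camera(n)
def ray(c,u,v,z):
    f=240/np.tan(np.radians(c["fovy"])/2)
    R=np.array(c["R"]);t=np.array(c["t"])
    d=R.T@np.array([(u-c["cx"])/f,(v-c["cy"])/f,1]); o=-R.T@t
    return o+d*(z-o[2])/d[2]
def proj(c,X):
    f=240/np.tan(np.radians(c["fovy"])/2)
    p=np.array(c["R"])@X+np.array(c["t"]); return np.array([c["cx"]+f*p[0]/p[2],c["cy"]+f*p[1]/p[2]])
E
python3 - <<'E'
from h import *
np.set_printoptions(precision=4,suppress=True)
T=cam("top");S=cam("scene")
t=lambda u,v,z:ray(T,225-.36+u/3.6,200-.36+v/3.6,z)[:2]
s=lambda u,v,z:ray(S,195-.34+u/3.2,160-.34+v/3.2,z)[:2]
L=dict(p0=((460,306),(313,143),.06),p1=((537,286),(236,159),.06),p2=((618,259),(150,182),.06),p3=((693,236),(72,200),.06),
silver=((265,88),(519,305),.09),black=((291,247),(486,167),.09),grey=((128,274),(649,147),.09),pot=((110,121),(683,308),.056),disc=((201,192),(579,272),.03),tip=((203,405),(566,107),.01))
P={}
for k,(a,b,z) in L.items():
    P[k]=(t(*a,z)+s(*b,z))/2; print(k,t(*a,z),s(*b,z),P[k])
c=(P['black']+P['grey']+P['silver']+P['pot'])/4
print('c',c,(P['black']+P['pot'])/2,(P['grey']+P['silver'])/2)
for k in('silver','black','grey','pot','tip'):
    d=P[k]-c; print(k,np.linalg.norm(d),np.degrees(np.arctan2(d[1],d[0])))
d=P['p3']-P['p0'];print(np.degrees(np.arctan2(d[1],d[0])))
E
```

```text
p0 [ 0.4679 -0.1448] [ 0.4719 -0.1458] [ 0.4699 -0.1453]
p1 [ 0.4828 -0.202 ] [ 0.4867 -0.2018] [ 0.4848 -0.2019]
p2 [ 0.503  -0.2626] [ 0.5076 -0.2632] [ 0.5053 -0.2629]
p3 [ 0.5203 -0.3189] [ 0.5237 -0.3182] [ 0.522  -0.3186]
silver [ 0.6256 -0.0005] [ 0.6285 -0.0007] [ 0.627  -0.0006]
black [ 0.5079 -0.0202] [ 0.5138 -0.0206] [ 0.5108 -0.0204]
grey [0.488  0.0977] [0.4954 0.0972] [0.4917 0.0974]
pot [0.6067 0.1165] [0.6099 0.1173] [0.6083 0.1169]
disc [0.5568 0.0491] [0.5642 0.0485] [0.5605 0.0488]
tip [0.3969 0.0468] [0.3998 0.0481] [0.3984 0.0475]
c [0.5595 0.0483] [0.5596 0.0483] [0.5594 0.0484]
silver 0.08341285693981657 -35.91162711063884
black 0.0841775389858735 -125.28955913943804
grey 0.0836696760911145 144.08459666122596
pot 0.0841696281549157 54.53567035687945
tip 0.1611010673962603 -179.68623474264106
-73.25125377873415
```

The crops confirm the choice. The four pale plugs stand on the board, the pot is at about 54.5° and the pointer at 180.3°, with the axis at (0.5595, 0.0483). I'll take p0 at (0.470,-0.145) first, with the jaws across the row (yaw 16.7°).

>>> drive_tool(
  slide=[
    [275, 501, 0],
    [275, 501, 0],
    [275, 501, 0],
    [275, 501, 0],
    [275, 501, 0],
    [275, 501, 0],
    [275, 501, 0],
    [275, 501, 0],
    [275, 501, 0],
    [275, 501, 0],
  ],
  turn=[
    [0, 0, 1.57],
    [0, 0, 1.57],
    [0, 0, 1.57],
    [0, 0, 1.57],
    [0, 0, 1.57],
    [0, 0, 1.57],
    [0, 0, 1.57],
    [0, 0, 1.57],
    [0, 0, 1.57],
    [0, 0, 1.57],
  ],
  gripper=[0.6, 0.6, 0.6, 0.6, 0.6, 0.6, 0.6, 0.6, 0.6, 0.6],
  squeeze=30,
)

```text
t: 1.2
eef_pos: [0.4357, -0.2061, 0.2497]
tool_rot: [0.702, -0.081, 0.703, 0.08]
contact_force: [1.3, -0.5, -0.2]
gripper_width: 0.603
```

>>> drive_tool(
  slide=[
    [34, 61, 0],
    [34, 61, 0],
    [34, 61, -50],
    [34, 61, -100],
    [34, 61, -130],
    [34, 61, -130],
    [34, 61, -130],
    [34, 61, -130],
  ],
  turn=[
    [0, 0, 0.063],
    [0, 0, 0.063],
    [0, 0, 0.063],
    [0, 0, 0.063],
    [0, 0, 0.063],
    [0, 0, 0.063],
    [0, 0, 0.063],
    [0, 0, 0.063],
  ],
  gripper=[0.6, 0.6, 0.6, 0.6, 0.6, 0.6, 0.6, 0.6],
)

```text
t: 2.0
eef_pos: [0.4712, -0.1454, 0.1216]
tool_rot: [0.7, -0.103, 0.699, 0.102]
contact_force: [0.1, 0.2, -0.5]
gripper_width: 0.599
```

```bash
cat > look.py <<'E'
import sys,cv2
from h import *
def look(tag,boxes):
    o=bot.get_obs();print(o['t'],o['eef_pos'],o['tool_rot'],o['gripper_width'])
    z=o['tool_rot'];w,x,y,zz=z
    print('jaw yaw',np.degrees(np.arctan2(2*(y*zz-w*x),2*(x*zz+w*y))),'tool x',[1-2*(y*y+zz*zz),2*(x*y+w*zz),2*(x*zz-w*y)])
    for n,(a,b,c,d) in boxes.items():
        im=cam(n)["color"][c:d,a:b,::-1]; k=min(800/(b-a),600/(d-c))
        cv2.imwrite(f"pics/{tag}_{n}.png",cv2.resize(im,None,fx=k,fy=k,interpolation=cv2.INTER_CUBIC)[:600,:800])
        print(n,'scale',k)
E
python3 - <<'E'
from look import *
look('a',dict(top=(225,445,200,365),scene=(195,455,100,295)))
E
```

```text
2.0 [ 0.47120668 -0.14539298  0.12160073] [ 0.70046767 -0.10314518  0.69884659  0.10158524] 0.5991106802938019
jaw yaw 16.647650814767772 tool x [np.float64(0.002587765022950328), np.float64(-0.001850965581368269), np.float64(-0.9999949386864931)]
top scale 3.6363636363636362
scene scale 3.076923076923077
```

View pics/a_scene.png

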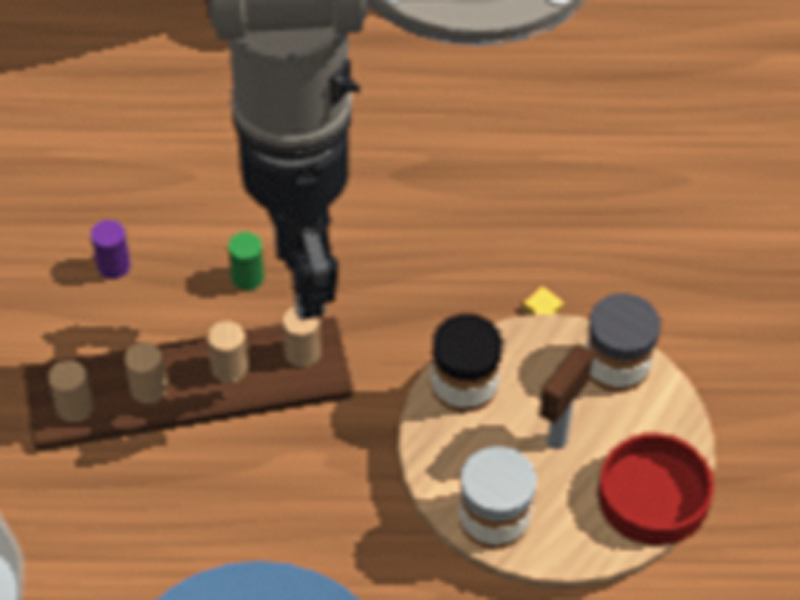

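View pics/a_top.png

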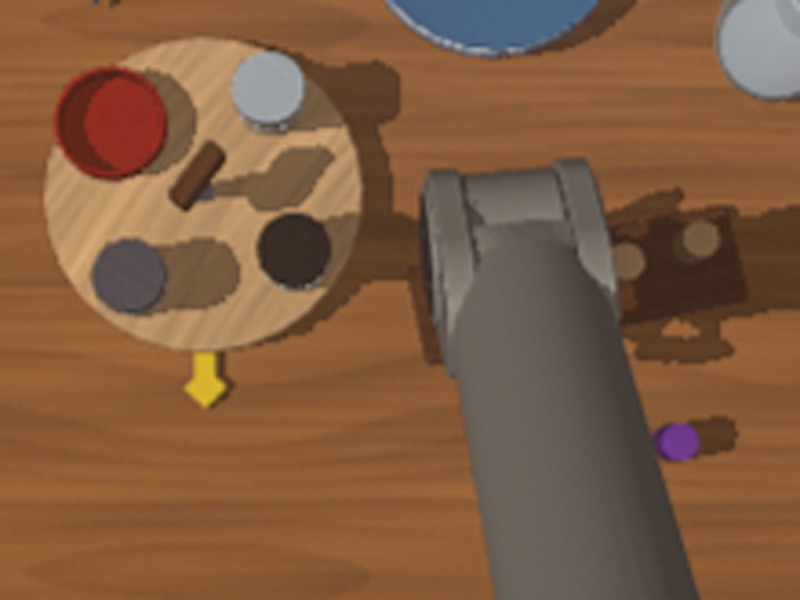

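The hand is over p0, with the plug visible under the fingers near (302,335) in the scene crop. I'll lower to TCP z about 0.051 and grip.

>>> drive_tool(
  slide=[
    [-1, 0, -35],
    [-1, 0, -71],
    [-1, 0, -71],
    [-1, 0, -71],
    [-1, 0, -71],
    [-1, 0, -71],
    [-1, 0, -71],
    [-1, 0, -71],
  ],
  turn=[
    [0, 0, 0],
    [0, 0, 0],
    [0, 0, 0],
    [0, 0, 0],
    [0, 0, 0],
    [0, 0, 0],
    [0, 0, 0],
    [0, 0, 0],
  ],
  gripper=[0.6, 0.6, 0.6, 0.2, 0.2, 0.2, 0.2, 0.2],
  squeeze=30,
)

```text
t: 2.9
eef_pos: [0.4716, -0.1459, 0.0525]
tool_rot: [0.702, -0.104, 0.698, 0.101]
contact_force: [-0.5, 0.6, 8.3]
gripper_width: 0.318
```

Run:
```python
from look import *
look('b',dict(scene=(255,335,160,250)))
```

```text
2.9 [ 0.47157541 -0.1458555   0.05245902] [ 0.70163904 -0.10373965  0.69770029  0.10077222] 0.3176469212736295
jaw yaw 16.63039084369681 tool x [np.float64(0.006118516235274596), np.float64(-0.003346924451905847), np.float64(-0.9999756806321803)]
scene scale 6.666666666666667
```

View pics/b_scene.png

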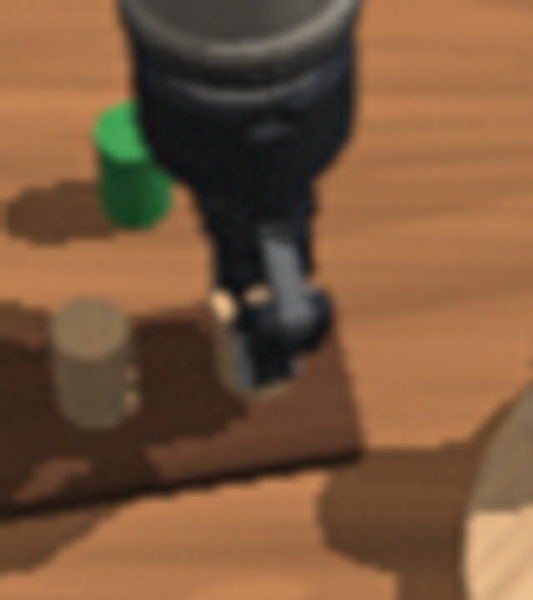

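p0 is gripped at 27 mm opening. I'll lift it and carry it to the outer half of the pot, radius 102 mm at (0.6187, 0.1313), with jaw yaw -35.5°.

>>> drive_tool(
  slide=[
    [0, 0, 50],
    [0, 0, 100],
    [0, 0, 148],
    [40, 70, 148],
    [80, 150, 148],
    [147, 277, 148],
    [147, 277, 148],
    [147, 277, 148],
    [147, 277, 148],
    [147, 277, 148],
  ],
  turn=[
    [0, 0, 0],
    [0, 0, 0],
    [0, 0, -0.1],
    [0, 0, -0.91],
    [0, 0, -0.91],
    [0, 0, -0.91],
    [0, 0, -0.91],
    [0, 0, -0.91],
    [0, 0, -0.91],
    [0, 0, -0.91],
  ],
  gripper=[0.2, 0.2, 0.2, 0.2, 0.2, 0.2, 0.2, 0.2, 0.2, 0.2],
)

```text
t: 3.95
eef_pos: [0.6195, 0.136, 0.2018]
tool_rot: [0.675, 0.214, 0.672, -0.217]
contact_force: [-0.1, 0.3, -1.0]
gripper_width: 0.321
```

>>> drive_tool(
  slide=[
    [0, 0, 0],
  ],
  turn=[
    [0, 0, 0],
  ],
  gripper=[0.2],
)

```text
t: 4.05
eef_pos: [0.6202, 0.142, 0.2028]
tool_rot: [0.676, 0.214, 0.672, -0.213]
contact_force: [-0.4, 0.1, 0.0]
gripper_width: 0.314
```

Run:
```python
from look import *
look('c',dict(scene=(195,455,100,295)))
```

```text
4.05 [0.62016691 0.14196215 0.20277998] [ 0.67587299  0.21359922  0.67243143 -0.2130893 ] 0.31426177063109734
jaw yaw -35.12158277193558 tool x [np.float64(0.004857855851581716), np.float64(-0.0007809432905596658), np.float64(-0.9999878956087926)]
scene scale 3.076923076923077
```

View pics/c_scene.png

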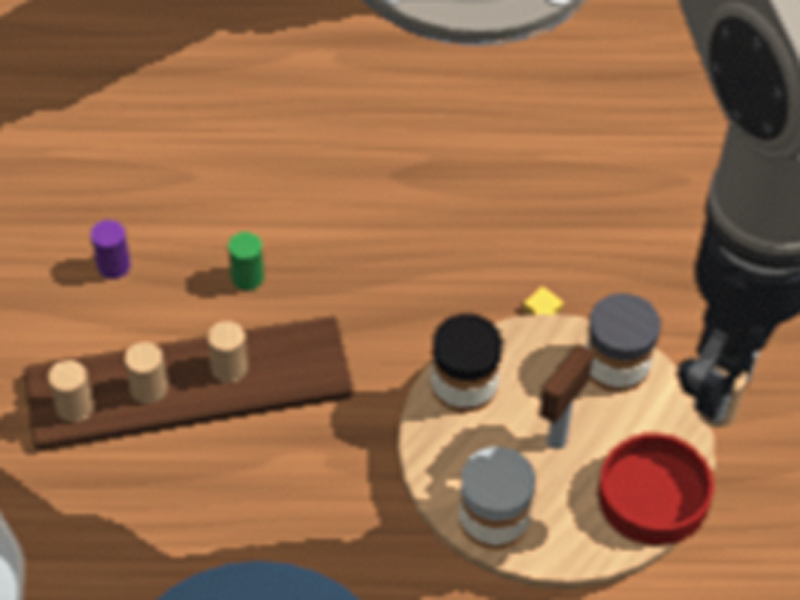

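Plug p0 is in the jaws and the other three still stand. The pot is at (656,488) in the crop. I'll correct a small overshoot and come down.

>>> drive_tool(
  slide=[
    [-1, -11, 0],
    [-1, -11, -20],
    [-1, -11, -50],
    [-1, -11, -75],
    [-1, -11, -75],
    [-1, -11, -75],
  ],
  turn=[
    [0, 0, 0],
    [0, 0, 0],
    [0, 0, 0],
    [0, 0, 0],
    [0, 0, 0],
    [0, 0, 0],
  ],
  gripper=[0.2, 0.2, 0.2, 0.2, 0.2, 0.2],
)

```text
t: 4.7
eef_pos: [0.6187, 0.1267, 0.1284]
tool_rot: [0.675, 0.214, 0.672, -0.215]
contact_force: [0.6, 0.9, 0.7]
gripper_width: 0.316
```

Run:
```python
from look import *
look('d',dict(scene=(355,455,195,295)))
```

```text
4.7 [0.6186519  0.12668446 0.12840816] [ 0.6754683   0.21403477  0.67203197 -0.21518533] 0.31646986053619325
jaw yaw -35.33652871320188 tool x [np.float64(0.004136623632987502), np.float64(-0.0030253240898376887), np.float64(-0.9999868677933078)]
scene scale 6.0
```

View pics/d_scene.png

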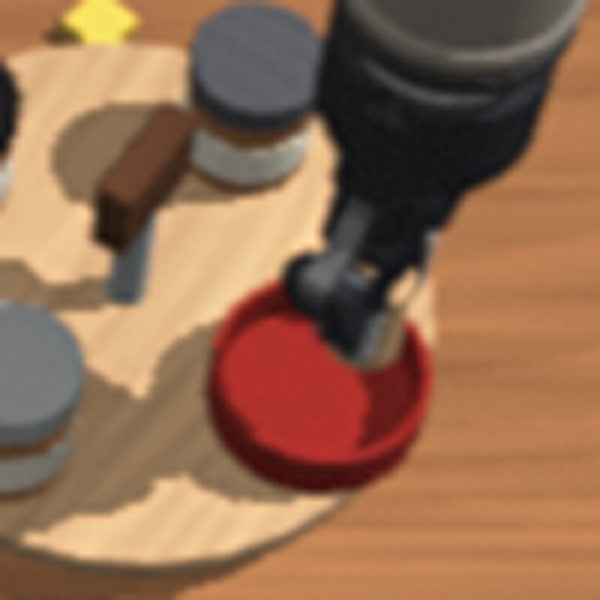

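>>> drive_tool(
  slide=[
    [0, 4, -10],
    [0, 4, -30],
    [0, 4, -40],
    [0, 4, -40],
    [0, 4, -40],
  ],
  turn=[
    [0, 0, 0],
    [0, 0, 0],
    [0, 0, 0],
    [0, 0, 0],
    [0, 0, 0],
  ],
  gripper=[0.2, 0.2, 0.2, 0.2, 0.2],
)

```text
t: 5.25
eef_pos: [0.6196, 0.1316, 0.0897]
tool_rot: [0.676, 0.214, 0.671, -0.214]
contact_force: [0.6, 0.6, 0.8]
gripper_width: 0.316
```

Run:
```python
from look import *
look('e',dict(scene=(355,455,195,295)))
```

```text
5.25 [0.61958779 0.13162945 0.0896749 ] [ 0.67616949  0.21438731  0.67144166 -0.21447377] 0.3157598128470518
jaw yaw -35.306445802711615 tool x [np.float64(0.006334208889489212), np.float64(-0.0021440974380797506), np.float64(-0.9999776400719772)]
scene scale 6.0
```

View pics/e_scene.png

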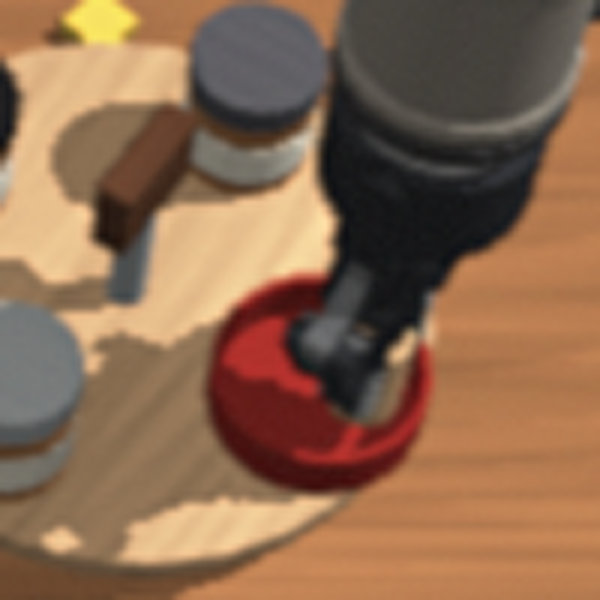

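The plug's foot is inside the rim on the outer side at about (385,400), so I'll lower it to the floor.

>>> drive_tool(
  slide=[
    [-2, -2, -6],
    [-2, -2, -12],
    [-2, -2, -16],
    [-2, -2, -16],
    [-2, -2, -16],
  ],
  turn=[
    [0, 0, 0],
    [0, 0, 0],
    [0, 0, 0],
    [0, 0, 0],
    [0, 0, 0],
  ],
  gripper=[0.2, 0.2, 0.2, 0.2, 0.2],
)

```text
t: 5.8
eef_pos: [0.6178, 0.1298, 0.0739]
tool_rot: [0.676, 0.215, 0.671, -0.214]
contact_force: [-0.1, -0.5, -0.5]
gripper_width: 0.313
```

>>> drive_tool(
  slide=[
    [0, 0, -2],
    [0, 0, -2],
    [0, 0, -2],
    [0, 0, -2],
    [0, 0, -2],
    [0, 0, -2],
    [0, 0, 20],
    [0, 0, 60],
    [0, 0, 110],
    [0, 0, 110],
  ],
  turn=[
    [0, 0, 0],
    [0, 0, 0],
    [0, 0, 0],
    [0, 0, 0],
    [0, 0, 0],
    [0, 0, 0],
    [0, 0, 0],
    [0, 0, 0],
    [0, 0, 0],
    [0, 0, 0],
  ],
  gripper=[0.2, 0.2, 0.5, 0.5, 0.5, 0.5, 0.5, 0.5, 0.5, 0.5],
)

```text
t: 6.8
eef_pos: [0.6218, 0.1315, 0.1913]
tool_rot: [0.68, 0.217, 0.668, -0.212]
contact_force: [0.7, 0.1, 0.1]
gripper_width: 0.5
```

Run:
```python
from look import *
look('f',dict(scene=(195,455,100,295)))
```

```text
6.8 [0.62180836 0.13151123 0.19130769] [ 0.6799007   0.2169718   0.66762786 -0.21197007] 0.499859506749553
jaw yaw -35.319312880951365 tool x [np.float64(0.0186834543921921), np.float64(0.0014756534967906298), np.float64(-0.9998243600646728)]
scene scale 3.076923076923077
```

View pics/f_scene.png

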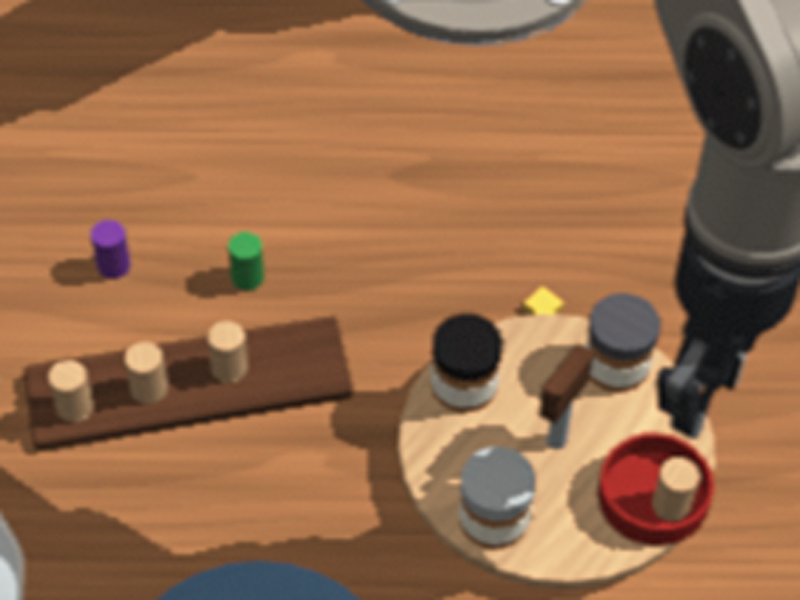

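The first plug stands upright in the outer half of the pot at (678,487) in the crop. Next is p1 at (0.485,-0.202).

>>> drive_tool(
  slide=[
    [-30, -40, 10],
    [-137, -333, 10],
    [-137, -333, 10],
    [-137, -333, 10],
    [-137, -333, 10],
    [-137, -333, 10],
    [-137, -333, 10],
    [-137, -333, 10],
    [-137, -333, 10],
    [-137, -333, 10],
  ],
  turn=[
    [0, 0, 0.908],
    [0, 0, 0.908],
    [0, 0, 0.908],
    [0, 0, 0.908],
    [0, 0, 0.908],
    [0, 0, 0.908],
    [0, 0, 0.908],
    [0, 0, 0.908],
    [0, 0, 0.908],
    [0, 0, 0.908],
  ],
  gripper=[0.6, 0.6, 0.6, 0.6, 0.6, 0.6, 0.6, 0.6, 0.6, 0.6],
)

```text
t: 7.85
eef_pos: [0.4826, -0.2024, 0.1974]
tool_rot: [0.703, -0.098, 0.696, 0.106]
contact_force: [-0.1, 1.1, 0.3]
gripper_width: 0.599
```

>>> drive_tool(
  slide=[
    [0, 0, 0],
    [0, 0, 0],
  ],
  turn=[
    [0, 0, 0],
    [0, 0, 0],
  ],
  gripper=[0.6, 0.6],
)

```text
t: 8.05
eef_pos: [0.483, -0.2008, 0.1971]
tool_rot: [0.703, -0.099, 0.696, 0.107]
contact_force: [0.6, -0.2, 0.4]
gripper_width: 0.599
```

Run:
```python
from look import *
look('g',{})
```

```text
8.05 [ 0.48301561 -0.20077701  0.19709953] [ 0.70286737 -0.09900502  0.69618959  0.10721715] 0.5992022708314744
jaw yaw 16.7669347762878 tool x [np.float64(0.007649072818200042), np.float64(0.012866340626052936), np.float64(-0.9998879682063967)]
```

>>> drive_tool(
  slide=[
    [2, -1, 0],
    [2, -1, -50],
    [2, -1, -80],
    [2, -1, -110],
    [2, -1, -130],
    [2, -1, -145],
    [2, -1, -145],
    [2, -1, -145],
  ],
  turn=[
    [-0.013, 0.008, 0],
    [-0.013, 0.008, 0],
    [-0.013, 0.008, 0],
    [-0.013, 0.008, 0],
    [-0.013, 0.008, 0],
    [-0.013, 0.008, 0],
    [-0.013, 0.008, 0],
    [-0.013, 0.008, 0],
  ],
  gripper=[0.6, 0.6, 0.6, 0.6, 0.6, 0.6, 0.6, 0.6],
)

```text
t: 8.85
eef_pos: [0.4857, -0.2014, 0.0525]
tool_rot: [0.7, -0.103, 0.699, 0.103]
contact_force: [0.5, -0.2, -0.1]
gripper_width: 0.598
```

>>> drive_tool(
  slide=[
    [0, 0, 0],
    [0, 0, 0],
    [0, 0, 0],
    [0, 0, 0],
    [0, 0, 0],
  ],
  turn=[
    [0, 0, 0],
    [0, 0, 0],
    [0, 0, 0],
    [0, 0, 0],
    [0, 0, 0],
  ],
  gripper=[0.2, 0.2, 0.2, 0.2, 0.2],
)

```text
t: 9.35
eef_pos: [0.4868, -0.2016, 0.0539]
tool_rot: [0.7, -0.104, 0.699, 0.103]
contact_force: [-0.8, 1.8, 7.6]
gripper_width: 0.316
```

Run:
```python
from look import *
look('h',dict(scene=(195,455,100,295)))
```

```text
9.35 [ 0.48678825 -0.20156825  0.05388463] [ 0.70034092 -0.10393585  0.69866833  0.1028713 ] 0.31636614219752657
jaw yaw 16.817701069349887 tool x [np.float64(0.002560129924647603), np.float64(-0.0011434143206874026), np.float64(-0.9999960691615042)]
scene scale 3.076923076923077
```

View pics/h_scene.png

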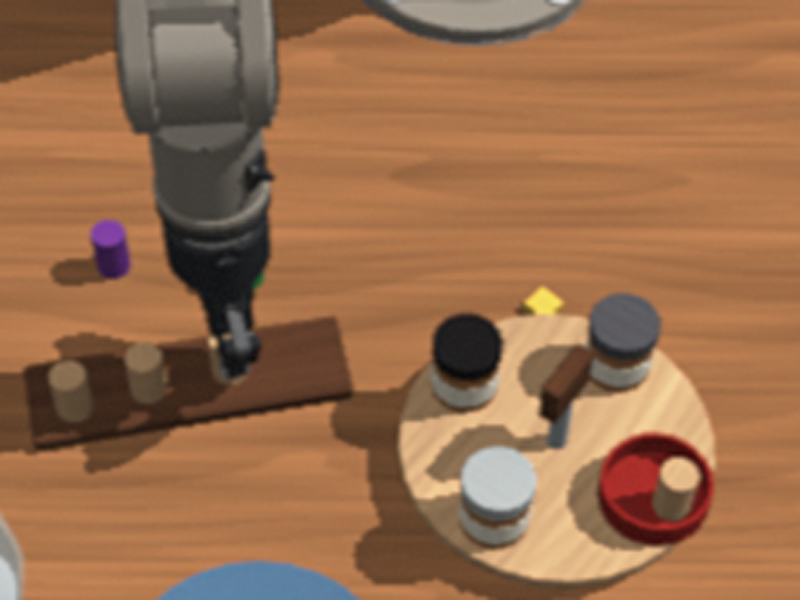

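The second plug is gripped. I'll lift it and carry it to the inner half of the pot at (0.5985, 0.103).

>>> drive_tool(
  slide=[
    [0, 0, 50],
    [0, 0, 100],
    [0, 0, 148],
    [30, 80, 148],
    [60, 160, 148],
    [90, 240, 148],
    [112, 305, 148],
    [112, 305, 148],
    [112, 305, 148],
    [112, 305, 148],
  ],
  turn=[
    [0, 0, 0],
    [0, 0, 0],
    [0, 0, -0.1],
    [0, 0, -0.91],
    [0, 0, -0.91],
    [0, 0, -0.91],
    [0, 0, -0.91],
    [0, 0, -0.91],
    [0, 0, -0.91],
    [0, 0, -0.91],
  ],
  gripper=[0.2, 0.2, 0.2, 0.2, 0.2, 0.2, 0.2, 0.2, 0.2, 0.2],
)

```text
t: 10.4
eef_pos: [0.5992, 0.1062, 0.2026]
tool_rot: [0.674, 0.215, 0.673, -0.216]
contact_force: [0.5, 0.7, -1.2]
gripper_width: 0.317
```

>>> drive_tool(
  slide=[
    [0, 0, 0],
    [0, 0, 0],
  ],
  turn=[
    [0, 0, 0],
    [0, 0, 0],
  ],
  gripper=[0.2, 0.2],
)

```text
t: 10.6
eef_pos: [0.5991, 0.1079, 0.2028]
tool_rot: [0.675, 0.214, 0.673, -0.215]
contact_force: [0.7, -0.7, -0.1]
gripper_width: 0.315
```

Run:
```python
from look import *
look('i',{})
```

```text
10.6 [0.59907855 0.10790558 0.20284198] [ 0.67477746  0.21383275  0.67297535 -0.21460456] 0.3145878317044204
jaw yaw -35.269871633256564 tool x [np.float64(0.0020981196610486696), np.float64(-0.0018122943421760573), np.float64(-0.9999961567341674)]
```

>>> drive_tool(
  slide=[
    [-1, -5, 0],
    [-1, -5, -40],
    [-1, -5, -70],
    [-1, -5, -72],
    [-1, -5, -72],
    [-1, -5, -72],
  ],
  turn=[
    [0, 0, 0],
    [0, 0, 0],
    [0, 0, 0],
    [0, 0, 0],
    [0, 0, 0],
    [0, 0, 0],
  ],
  gripper=[0.2, 0.2, 0.2, 0.2, 0.2, 0.2],
)

```text
t: 11.2
eef_pos: [0.5992, 0.1023, 0.1327]
tool_rot: [0.675, 0.215, 0.672, -0.215]
contact_force: [1.1, 0.7, 0.4]
gripper_width: 0.318
```

Run:
```python
from look import *
look('j',dict(scene=(355,455,195,295),top=(225,325,200,290)))
```

```text
11.2 [0.59917462 0.10230924 0.13265984] [ 0.67548189  0.21460362  0.67201591 -0.21462554] 0.3182383862938497
jaw yaw -35.33749648729692 tool x [np.float64(0.004660991732484243), np.float64(-0.0015172309450847687), np.float64(-0.9999879865110027)]
scene scale 6.0
top scale 6.666666666666667
```

View pics/j_scene.png

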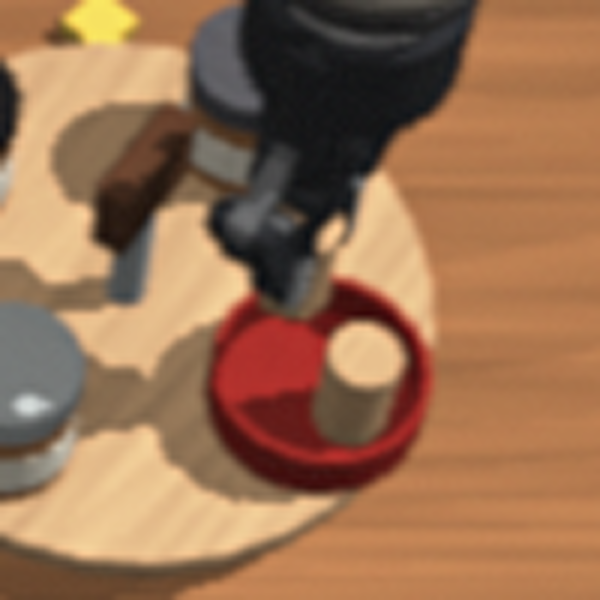

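Run:
```python
from h import *
S=cam("scene")
p=ray(S,354.6+367/6,194.6+352/6,.079); q=ray(S,354.6+321/6,194.6+376/6,.056)
print(p,q,"bias corr -0.002 x")
c=np.array([.5595,.0483]);u=np.array([np.cos(np.radians(54.5)),np.sin(np.radians(54.5))]);n=np.array([-u[1],u[0]])
for X in(p[:2]-[.002,0],np.array([.5992,.1023])): print((X-c)@u,(X-c)@n)
```

```text
[0.61682498 0.13068792 0.079     ] [0.61345918 0.11698572 0.056     ] bias corr -0.002 x
0.09920066512564742 0.002801982827742986
0.06701614533296552 -0.0009624264703550885
```

There is 32 mm between plug centres, so I'll lower into the free half.

>>> drive_tool(
  slide=[
    [-1, 0, -10],
    [-1, 0, -30],
    [-1, 0, -45],
    [-1, 0, -53],
    [-1, 0, -58],
    [-1, 0, -58],
    [-1, 0, -58],
    [-1, 0, -58],
  ],
  turn=[
    [0, 0, 0],
    [0, 0, 0],
    [0, 0, 0],
    [0, 0, 0],
    [0, 0, 0],
    [0, 0, 0],
    [0, 0, 0],
    [0, 0, 0],
  ],
  gripper=[0.2, 0.2, 0.2, 0.2, 0.2, 0.2, 0.2, 0.2],
)

```text
t: 12.15
eef_pos: [0.5985, 0.1031, 0.0751]
tool_rot: [0.676, 0.215, 0.672, -0.214]
contact_force: [0.2, -0.8, 0.0]
gripper_width: 0.317
```

Run:
```python
from look import *
look('k',dict(scene=(355,455,195,295)))
```

```text
12.15 [0.59846783 0.10307929 0.07513106] [ 0.67590087  0.21458802  0.67176186 -0.21411679] 0.31677696679859296
jaw yaw -35.29313157656268 tool x [np.float64(0.005779999752110965), np.float64(-0.0011393543711182286), np.float64(-0.9999826465866709)]
scene scale 6.0
```

View pics/k_scene.png

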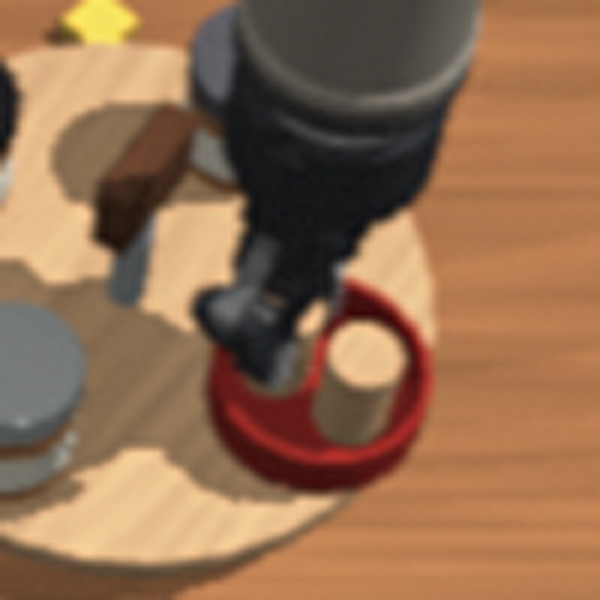

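The plug's foot is inside the pot at about (295,375), beside the first plug at (365,380). I'll set it down and release.

>>> drive_tool(
  slide=[
    [0, 0, -2],
    [0, 0, -2],
    [0, 0, -2],
    [0, 0, -2],
    [0, 0, -2],
    [0, 0, -2],
    [0, 0, 20],
    [0, 0, 60],
    [0, 0, 125],
    [0, 0, 125],
  ],
  turn=[
    [0, 0, 0],
    [0, 0, 0],
    [0, 0, 0],
    [0, 0, 0],
    [0, 0, 0],
    [0, 0, 0],
    [0, 0, 0],
    [0, 0, 0],
    [0, 0, 0],
    [0, 0, 0],
  ],
  gripper=[0.2, 0.2, 0.5, 0.5, 0.5, 0.5, 0.5, 0.5, 0.5, 0.5],
)

```text
t: 13.2
eef_pos: [0.6009, 0.1042, 0.2056]
tool_rot: [0.678, 0.216, 0.669, -0.213]
contact_force: [0.4, 0.4, 1.1]
gripper_width: 0.501
```

>>> drive_tool(
  slide=[
    [-41, -56, 5],
    [-41, -56, 5],
    [-41, -56, 5],
    [-41, -56, 5],
    [-41, -56, 5],
    [-41, -56, 5],
    [-41, -56, 5],
    [-41, -56, 5],
    [-41, -56, 5],
    [-41, -56, 5],
  ],
  turn=[
    [0, 0, -1.57],
    [0, 0, -1.57],
    [0, 0, -1.57],
    [0, 0, -1.57],
    [0, 0, -1.57],
    [0, 0, -1.57],
    [0, 0, -1.57],
    [0, 0, -1.57],
    [0, 0, -1.57],
    [0, 0, -1.57],
  ],
  gripper=[0.5, 0.5, 0.5, 0.5, 0.5, 0.5, 0.5, 0.5, 0.5, 0.5],
)

```text
t: 14.2
eef_pos: [0.5597, 0.0482, 0.2103]
tool_rot: [-0.349, -0.615, -0.341, 0.619]
contact_force: [0.2, 0.0, -0.3]
gripper_width: 0.498
```

Run:
```python
from look import *
look('l',dict(scene=(195,455,100,295),top=(225,445,200,365)))
```

```text
14.2 [0.5597311  0.04816797 0.21034573] [-0.34935592 -0.6151811  -0.3407564   0.61918311] 0.49785103592170216
jaw yaw -121.58479994200022 tool x [np.float64(0.000994690894388195), np.float64(-0.013376777392259731), np.float64(-0.9999100321612054)]
scene scale 3.076923076923077
top scale 3.6363636363636362
```

View pics/l_scene.png

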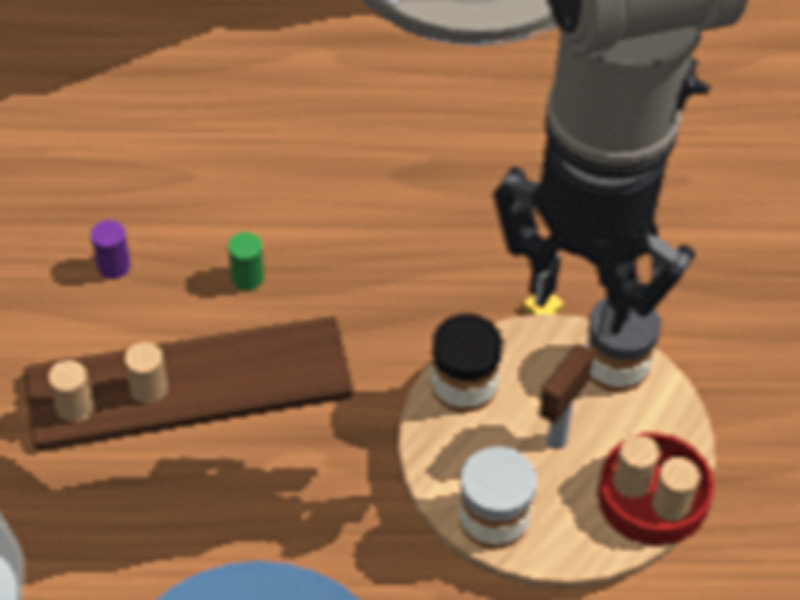

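View pics/l_top.png

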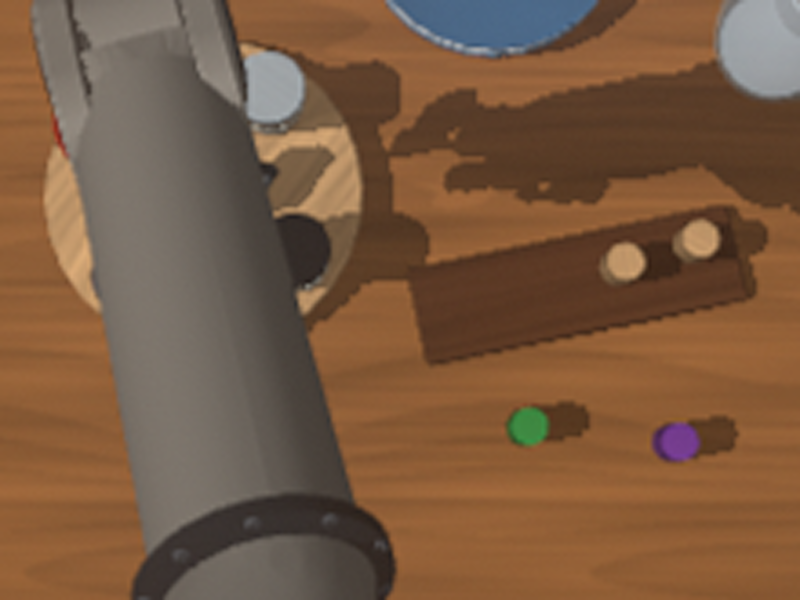

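Both plugs stand in the pot at (637,465) and (678,487), and two remain on the board. Now for the handle: I'll trim the yaw to -125.5° and descend to z about 0.11.

>>> drive_tool(
  slide=[
    [0, 0, 0],
    [0, 0, -30],
    [0, 0, -60],
    [0, 0, -80],
    [0, 0, -99],
    [0, 0, -99],
    [0, 0, -99],
  ],
  turn=[
    [0.013, 0, -0.068],
    [0.013, 0, -0.068],
    [0.013, 0, -0.068],
    [0.013, 0, -0.068],
    [0.013, 0, -0.068],
    [0.013, 0, -0.068],
    [0.013, 0, -0.068],
  ],
  gripper=[0.5, 0.5, 0.5, 0.5, 0.5, 0.5, 0.5],
)

```text
t: 15.0
eef_pos: [0.5598, 0.0483, 0.1115]
tool_rot: [-0.326, -0.627, -0.326, 0.627]
contact_force: [0.6, 0.8, 0.2]
gripper_width: 0.501
```

Run:
```python
from look import *
look('m',dict(scene=(295,455,175,295)))
```

```text
15.0 [0.55975541 0.04832883 0.11149538] [-0.32640247 -0.62730103 -0.32602308  0.62742633] 0.5005234685227324
jaw yaw -125.05349073085253 tool x [np.float64(9.030042939883742e-05), np.float64(-0.0005577751750817095), np.float64(-0.9999998403663306)]
scene scale 5.0
```

View pics/m_scene.png

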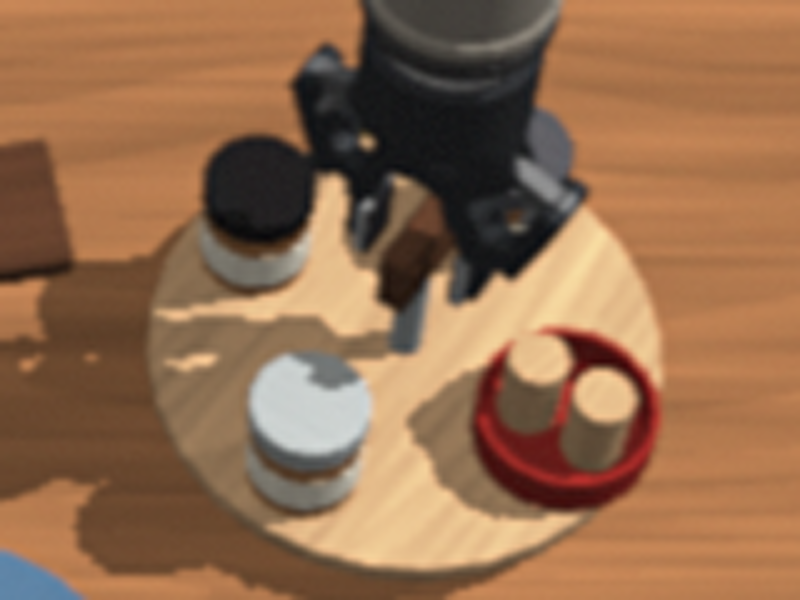

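The jaws straddle the bar at about (410,265), so I'll close.

>>> drive_tool(
  slide=[
    [0, 0, 0],
    [0, 0, 0],
    [0, 0, 0],
    [0, 0, 0],
    [0, 0, 0],
    [0, 0, 0],
  ],
  turn=[
    [0, 0, 0],
    [0, 0, 0],
    [0, 0, 0],
    [0, 0, 0],
    [0, 0, 0],
    [0, 0, 0],
  ],
  gripper=[0.05, 0.05, 0.05, 0.05, 0.05, 0.05],
  squeeze=50,
)

```text
t: 15.65
eef_pos: [0.5606, 0.0476, 0.1135]
tool_rot: [0.327, 0.628, 0.325, -0.627]
contact_force: [-1.7, -1.9, 5.7]
gripper_width: 0.177
```

Run:
```python
from look import *
look('n',{}); o=bot.get_obs();print(o['contact_force'],o['torque'],o['q'])
```

```text
15.65 [0.56058051 0.04763229 0.11352694] [ 0.32676954  0.62808656  0.32518244 -0.62688542] 0.17701179157883962
jaw yaw -125.09663778371754 tool x [np.float64(0.0025421091620817515), np.float64(-0.001208683046060366), np.float64(-0.9999960383753039)]
[-1.6811177  -1.93853194  5.70974547] [-0.42935726  0.57116891  0.04502449] [-0.07926258  0.46650668 -0.1487805   1.93601425  0.10116458  0.74383751
 -2.4701021 ]
```

The bar is gripped at 15 mm. I'll turn about +125.5° in two parts.

>>> drive_tool(
  slide=[
    [0, 0, 0],
    [0, 0, 0],
    [0, 0, 0],
    [0, 0, 0],
    [0, 0, 0],
    [0, 0, 0],
    [0, 0, 0],
    [0, 0, 0],
    [0, 0, 0],
    [0, 0, 0],
  ],
  turn=[
    [0, 0, 0.03],
    [0, 0, 0.1],
    [0, 0, 0.2],
    [0, 0, 0.31],
    [0, 0, 0.42],
    [0, 0, 0.53],
    [0, 0, 0.64],
    [0, 0, 0.74],
    [0, 0, 0.8],
    [0, 0, 0.82],
  ],
  gripper=[0.05, 0.05, 0.05, 0.05, 0.05, 0.05, 0.05, 0.05, 0.05, 0.05],
)

```text
t: 16.65
eef_pos: [0.5608, 0.0487, 0.1136]
tool_rot: [0.55, 0.446, 0.549, -0.443]
contact_force: [2.2, 3.8, -5.3]
gripper_width: 0.181
```

Run:
```python
from look import *
look('o',dict(scene=(295,455,175,295)));o=bot.get_obs();print(o['contact_force'],o['torque'],o['q'])
```

```text
16.65 [0.56079344 0.0486737  0.11355992] [ 0.55011419  0.44615249  0.54941096 -0.44324929] 0.18098504774736682
jaw yaw -77.93833442746204 tool x [np.float64(0.0033553312001632918), np.float64(0.0025666802493459207), np.float64(-0.9999910769127065)]
scene scale 5.0
[ 2.54953586  4.19266005 -6.05738897] [ 0.72365573 -0.37726262  0.09597697] [ 0.07820473  0.48568946 -0.34961153  1.92497454  0.23046961  0.7656827
 -1.76121137]
```

View pics/o_scene.png

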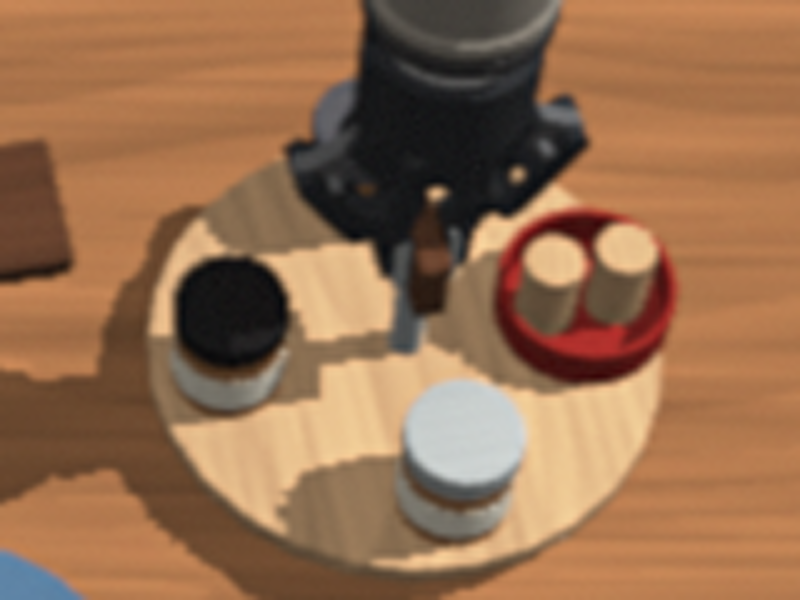

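The turntable follows and the plugs stand, so I'll continue.

>>> drive_tool(
  slide=[
    [0, 0, 0],
    [0, 0, 0],
    [0, 0, 0],
    [0, 0, 0],
    [0, 0, 0],
    [0, 0, 0],
    [0, 0, 0],
    [0, 0, 0],
    [0, 0, 0],
    [0, 0, 0],
  ],
  turn=[
    [0, 0, 0.03],
    [0, 0, 0.1],
    [0, 0, 0.2],
    [0, 0, 0.31],
    [0, 0, 0.42],
    [0, 0, 0.53],
    [0, 0, 0.64],
    [0, 0, 0.74],
    [0, 0, 0.8],
    [0, 0, 0.82],
  ],
  gripper=[0.05, 0.05, 0.05, 0.05, 0.05, 0.05, 0.05, 0.05, 0.05, 0.05],
)

```text
t: 17.7
eef_pos: [0.5601, 0.0497, 0.1136]
tool_rot: [0.681, 0.189, 0.682, -0.186]
contact_force: [-1.4, 4.8, -3.0]
gripper_width: 0.181
```

Run:
```python
from look import *
look('p',{});o=bot.get_obs();print(o['contact_force'],o['torque'],o['q'])
```

```text
17.7 [0.56011139 0.04965435 0.11355277] [ 0.68111632  0.1892962   0.68238996 -0.18598775] 0.18057264033207196
jaw yaw -30.777137401813743 tool x [np.float64(-0.0004950070550966412), np.float64(0.004989072856768917), np.float64(-0.999987431981045)]
[-1.35294232  4.79837552 -3.00207454] [ 0.81143073  0.10825665 -0.06190603] [ 0.22891677  0.52123568 -0.54720353  1.91342249  0.36066074  0.80469
 -1.04988571]
```

>>> drive_tool(
  slide=[
    [0, -1, 0],
    [0, -1, 0],
    [0, -1, 0],
    [0, -1, 0],
    [0, -1, 0],
    [0, -1, 0],
    [0, -1, 0],
    [0, -1, 0],
    [0, -1, 0],
    [0, -1, 0],
  ],
  turn=[
    [0, 0, 0.03],
    [0, 0, 0.1],
    [0, 0, 0.2],
    [0, 0, 0.3],
    [0, 0, 0.4],
    [0, 0, 0.48],
    [0, 0, 0.52],
    [0, 0, 0.54],
    [0, 0, 0.54],
    [0, 0, 0.54],
  ],
  gripper=[0.05, 0.05, 0.05, 0.05, 0.05, 0.05, 0.05, 0.05, 0.05, 0.05],
)

```text
t: 18.7
eef_pos: [0.5593, 0.0499, 0.1136]
tool_rot: [0.706, -0.0, 0.708, 0.004]
contact_force: [-1.9, 5.7, -2.5]
gripper_width: 0.178
```

Run:
```python
from look import *
look('q',dict(scene=(295,455,175,295),top=(225,345,200,290)));o=bot.get_obs();print(o['contact_force'],o['torque'])
```

```text
18.7 [0.55932706 0.04986287 0.11356271] [ 7.05740015e-01 -9.47819839e-05  7.08461727e-01  3.60623747e-03] 0.1776478579229917
jaw yaw 0.30043660428860314 tool x [np.float64(-0.003862045864646335), np.float64(0.004955833355480339), np.float64(-0.9999802619639508)]
scene scale 5.0
top scale 6.666666666666667
[-2.47239238  5.67562433 -4.18431868] [0.96805033 0.15967061 0.11098953]
```

View pics/q_scene.png

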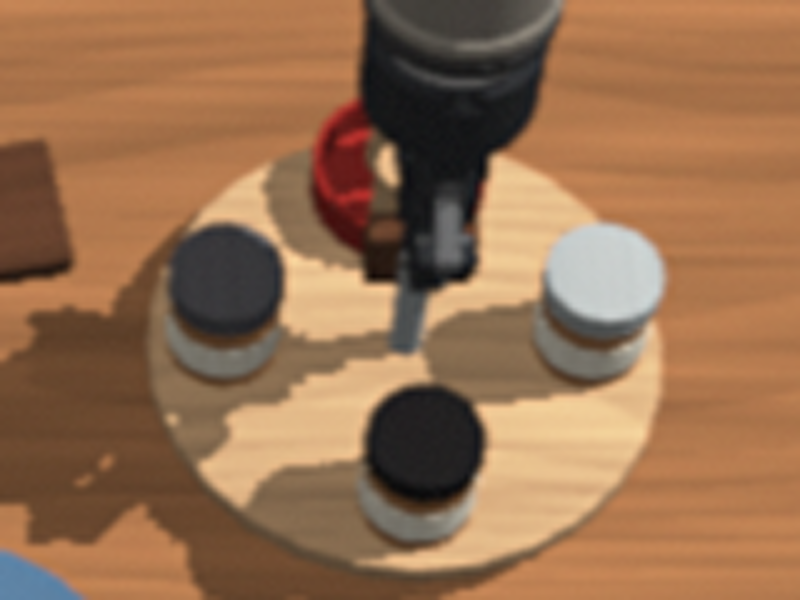

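View pics/q_top.png

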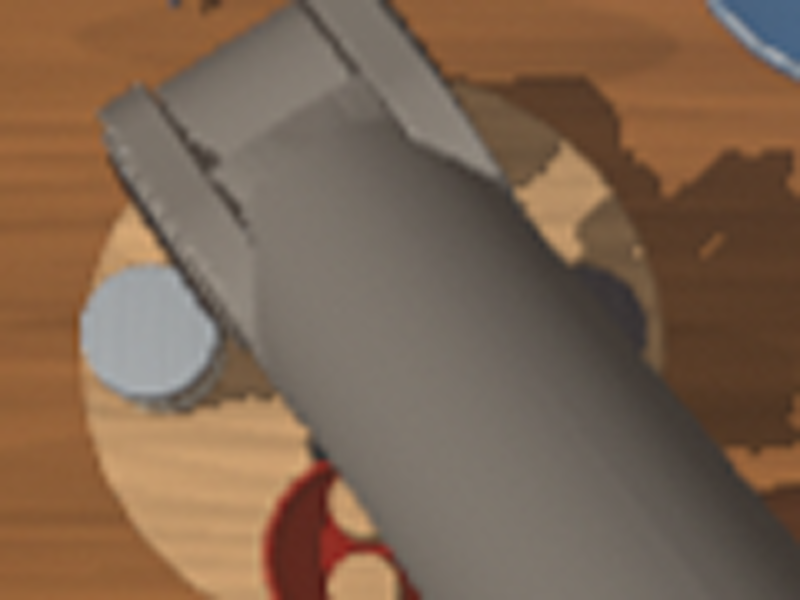

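Run:
```python
from h import *
import cv2
S=cam("scene");T=cam("top")
s=lambda u,v,z:ray(S,294.6+u/5,174.6+v/5,z)[:2]
g,si,b=s(227,276,.09),s(604,274,.09),s(427,440,.09)
print(g,si,b,(g+si)/2)
d=g-si;print('axis via grey-silver (pot angle)',np.degrees(np.arctan2(d[1],d[0]))+0, )
d=(g+si)/2-b; print('pot via black',np.degrees(np.arctan2(d[1],d[0]))%360)
# pointer from first images
for n,c,cen in(("top",T,(.5570,.0484)),("scene",S,(.5619,.0483))):
    im=cv2.imread(f"pics/{n}0.png").astype(int);B,G,R=im[...,0],im[...,1],im[...,2]
    m=(R>150)&(G>130)&(B<90); m[:180]&=(n=="scene"); 
    ys,xs=np.nonzero(m); k=(abs(ys-(303 if n=="top" else 198))<12)&(abs(xs-(282 if n=="top" else 372))<12); ys,xs=ys[k],xs[k]
    P=np.array([ray(c,x,y,.01)[:2] for x,y in zip(xs,ys)]); 
    print(n,len(xs),P.min(0),P.max(0),P.mean(0))
    for q in sorted(set(ys)): print(q,xs[ys==q].min(),xs[ys==q].max(),end='; ')
    w=P.mean(0)-cen; print('angle',np.degrees(np.arctan2(w[1],w[0]))%360)
```

```text
[ 0.56294158 -0.03634719] [0.56085084 0.13302397] [0.64753786 0.04887242] [0.56189621 0.04833839]
axis via grey-silver (pot angle) -89.2927693562451
pot via black 180.35727631140682
top 96 [0.40000332 0.03344413] [0.43804301 0.06070828] [0.41935783 0.04800107]
297 279 283; 298 278 283; 299 278 283; 300 278 283; 301 278 283; 302 278 283; 303 278 283; 304 278 284; 305 277 285; 306 276 286; 307 276 285; 308 277 284; 309 278 283; 310 280 282; 311 281 281; angle 180.16606015377315
scene 44 [0.39952204 0.03353331] [0.42734235 0.06117251] [0.41303053 0.04759492]
193 370 372; 194 369 373; 195 368 375; 196 367 376; 197 366 377; 198 366 377; 199 366 377; 200 368 376; 201 368 375; 202 368 368; angle 180.2713651186828
```

The checks agree. The pot is at about 180.3–180.5° from the jaw and jar tops, and the pointer at about 180.2–180.3°. I'll hold briefly with the grip on and recheck.

>>> drive_tool(
  slide=[
    [0, 0, 0],
    [0, 0, 0],
    [0, 0, 0],
    [0, 0, 0],
    [0, 0, 0],
  ],
  turn=[
    [0, 0, 0],
    [0, 0, 0],
    [0, 0, 0],
    [0, 0, 0],
    [0, 0, 0],
  ],
  gripper=[0.05, 0.05, 0.05, 0.05, 0.05],
)

```text
t: 19.4
eef_pos: [0.5593, 0.0499, 0.1136]
tool_rot: [0.706, -0.0, 0.708, 0.004]
contact_force: [-0.7, 3.6, -4.2]
gripper_width: 0.176
```

Run:
```python
from look import *
look('r',dict(scene=(0,640,0,480)));o=bot.get_obs();print(o['contact_force'],o['torque'],np.abs(o['joint_vel']).max())
```

```text
19.4 [0.55934636 0.04990359 0.11356827] [ 7.05761065e-01 -1.58582692e-04  7.08440494e-01  3.65519289e-03] 0.17586770328856835
jaw yaw 0.309562283770415 tool x [np.float64(-0.00380258897267316), np.float64(0.0049346928437788325), np.float64(-0.9999805943735323)]
scene scale 1.25
[-1.73549321  3.39440886 -3.81033805] [ 0.49066216 -0.28278032  0.04885954] 0.002216042051099888
```

View pics/r_scene.png

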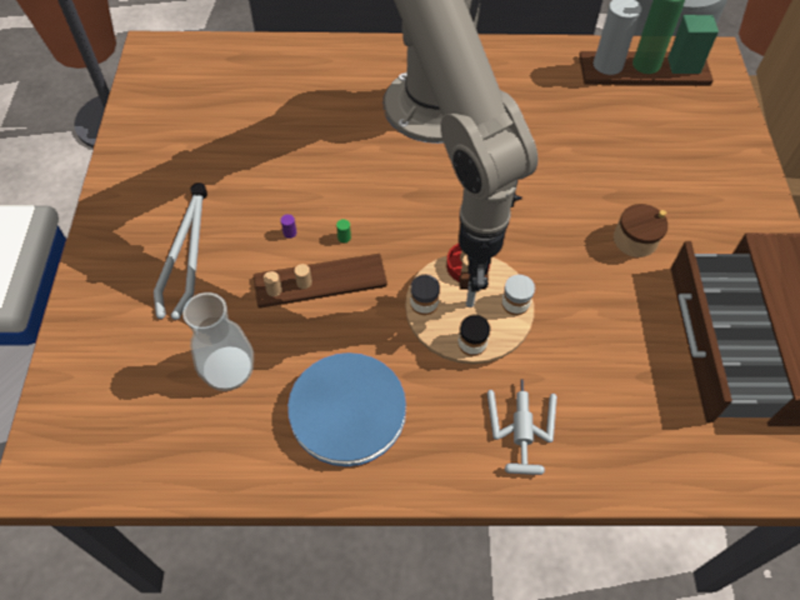

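Two plugs stand on the board at (272,283) and (303,276). The bystanders are where they were, the pot is in front under the hand, and the bar is gripped and still. I'm handing in.

```bash
python3 -c "
from station import bot
print(bot.hand_in())"
```

```text
the job is handed in; nothing more can be done
None
```

I put the two plugs nearest the carousel upright in the red pot. I then gripped the bar handle, turned the carousel about 125° anticlockwise to the pointer, and handed in at about 19.5 s still gripping it.

- **Alignment:** the jaws put the pot at 180.3° and the jar tops at 180.4–180.7°, against the pointer at about 180.2–180.3°. The turn measured from the starting angle gave about 179.8°, so the checks differ by up to about 1°. The arm hid the pointer at the end, so its angle comes from the first pictures.
- **Plugs:** the other two still stand on the board. The two in the pot were clearly standing before the turn and partway through it. At the end the arm partly hid them, with both tops still visible from above.
- **Rest of the scene:** the bystanders look unmoved in the last picture. The largest wrist force I read was about 8 N, and the arm was still at the end.

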